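# Grease a jig slide through its tilted nipple

### The job

Take the push-type grease gun out of its stand and press its coupler squarely onto the tilted grease nipple of the jig slide, until the sprung collar around the nipple snaps down and is fully home. Finish while still gripping the gun and holding it pressed home against the collar's spring: do not let go. Leave the bin, the electric screwdriver and the cartridge jar where they are.

Things in the scene. Friction and masses are not known exactly. Their poses are not given: they have to be found in the camera images.
- gun_grip (a point): Grip point of the grease gun, on its axis, 76 mm from the coupler's mouth; z axis from mouth to cap. The gun (loose, about 0.25 kg, round, 115 mm long) starts upright, coupler down, in a stand, this point 87 mm above the table. Grip its aluminium barrel: 26 mm diameter, 40 to 106 mm from the mouth; black end cap above it, 29 mm diameter.
- gun_mouth (a point): Centre of the open mouth (lower end) of the gun's coupler, z axis towards the cap. Steel coupler head 22 mm diameter, 34 mm long, bore 13 mm diameter, 29 mm deep; above it a flange of 38 mm diameter, 6 mm thick, which rests on the stand's top. The mouth starts 11 mm above the table.
- stand: Fixed black stand for the gun, 80 x 80 x 45 mm, with a 26 mm through hole in the middle; origin at the centre of its underside.
- nipple_tip (a point): Tip of the grease nipple, a steel post of 10 mm diameter with a rounded tip, about 97 mm above the table, on a 36 mm round boss on the dark carriage block (66 x 84 mm, top 48 mm above the table) of a fixed 190 mm slide rail. z axis: out along the nipple, tilted 30 degrees from vertical, leaning roughly to the robot's side.
- nipple_home (a point): Point on the nipple's axis 26 mm below its tip, where the centre of the coupler's mouth stands when the collar is fully home; z axis out along the nipple.
- collar (a joint): Travel (m) of the sprung aluminium collar (28 mm diameter) around the nipple, along its axis: 0 up at rest, upper face 16 mm below the tip; 0.010 at its stop, home. The mouth's rim pushes it. Resistance about 5 N at first, 12 N at 2.5 mm, snaps over a detent at 5 mm, 4 N at 7.5 mm, 10 N at the stop; springs back when let go.
- screw_bin: Bystander: loose open black bin, 60 x 90 x 32 mm, near the robot in the middle; origin at the centre of its underside.
- driver: Bystander: loose blue electric screwdriver lying on the far side, about 220 mm long, 35 mm thick; origin under its body near the black nose ring, x axis towards its bit.
- cartridge: Bystander: loose white cartridge jar, standing, 40 mm diameter, 85 mm high; origin at the centre of its underside.
Things that resemble listed ones, but are neither listed nor needed, are in the scene too. Leave any yellow look-alike of the part that bears gun_grip alone.

How it is judged (in metres and radians):
On the way, in this order (a step that is already met when the one before it is completed fails the run):
1. the gun is gripped and lifted clear out of its stand (height (world z) of gun_mouth above 0.055 m and contact force between the fingers and gun above 1 N), for 0.1 s.
2. the coupler sits squarely on the nipple, with the collar snapped home (value of joint collar above 0.0075 m and distance between gun_mouth and nipple_home below 0.005 m and angle between the z axis of gun_mouth and the z axis of nipple_home, either way round below 0.1 rad), for 0.3 s.
At the end, for the whole second after the job is handed in: Still gripped by the fingers (over 3 N), the gun's mouth is within 5 mm of its home point on the nipple, the gun within 0.1 rad of the nipple's axis, the collar pushed more than 7.5 mm of its 10 mm and the gun pressing on it with over 2 N (all of step 2 and contact force between the fingers and gun above 3 N and contact force between gun and collar above 2 N); the arm keeps its last pose, push and grip.
It fails at once if a bystander is pushed more than 30 mm (distance of any of screw_bin, driver, cartridge from where it was at the start of the episode above 0.03 m).
It also fails if it takes over 38 s, if anything falls off the work surface, if the arm or the gripper's body presses on something with over 40 N, if the wrist force passes 120 N, or if a joint passes its speed limit or range.

### The arm

A 6-joint arm with a two-finger parallel gripper is mounted at the origin on the work surface. World frame = base frame: x ahead of the robot, y to its left, z up, the work surface at z = 0. Lengths are in mm, angles in rad, forces in N, time in s.
With the tool pointing down it reaches from about 325 to 925 mm from the base axis. Payload 3.1 kg.
Tool frame: the origin (TCP) lies at the very end of the fingers, on their centre line; the grasp point (between the pads) lies 19 mm behind it; z points along the fingers, y is the line along which they close (so a half turn about z gives the same grasp; the last joint's range is limited). The gripper opens to 85 mm and grips with 20 to 120 N. Pads are 22 mm wide; open, the fingers measure 114 mm over their backs; the gripper's body (76 mm by 85 mm) begins 54 mm behind the grasp point. The pads swing forward as they close: fully open they stand 13 mm farther back than shut.
Start: joints at [0.992, 0.217, 1.613, -0, 1.311, -0.112], TCP at [281.254, 558.154, 231.3] pointing down, gripper open.
Joint ranges: [-2.75, 2.75], [-0.78, 2.1], [0.31, 2.55], [-1.13, 4.27], [0.13, 2.63], [-2.58, 2.58]. Speed limits (rad/s): [2.79, 2.79, 3.14, 3.14, 3.14, 3.14].

### API

Orientations are given as a unit quaternion [w, x, y, z].
In Python, from plant import get_state, snapshot, camera_model, finish_job gives the robot as it stands.
- The arm moves only by the tool play_rows, never from a script. Its argument "series" is a list of rows, each an object with "slide": the shift along the world's x, y, z in m, a list of three; "turn": the turn, a rotation vector about the world's x, y, z in rad, a list of three; "claw": the gripper's target within -1 to 1 (shut at 1, half-way at 0, fully open at -1). In form: [{"slide": [dx, dy, dz], "turn": [ax, ay, az], "claw": claw}, ...]. A call has exactly 8 rows; each row is the pose to reach, as a shift and turn from the pose commanded when the call began; what a row does not reach only later rows make up. A row lasts 1/8 s, in which the tool goes at most 62.5 mm and 10.7 degrees, less where a joint would pass 70% of its speed; a pose out of reach is approached as far as the arm can. A call with a gripper value outside its range is refused whole. The fingers move at their own pace and stop on an object; the grip force is fixed at half the most. Time passes only in rows, so rows that repeat a pose let the fingers close, or fill a call up. It gives the time, the measured TCP pose, the force, the opening and the grip force at its end, in the units of the state.
- get_state(): the state, without advancing time (a new reading comes with each control period).
- snapshot(name): name is "scene" or "top" or "wrist"; returns (picture, depth): 400x640x3 uint8, red, green, blue; 400x640 float32, mm along the optical axis (not along the pixel's ray), 0 where there is no reading.
- camera_model(name): a dict with "K" (3x3 intrinsics, pixels), "dist" ([k1, k2, p1, p2, k3] as OpenCV has them; the pictures are not rectified), "world_to_cam" (4x4, takes a point from world to camera coordinates); the wrist camera has in their place "tool_from_camera" (4x4, takes a point from camera to tool coordinates, whose origin is the TCP and whose axes are the flange's). Camera axes: x right, y down, z forward; pixel columns grow to the right and rows downward; lengths in mm; the calibration is good to about 2 mm. A picture is of the moment at which its call begins: read the wrist's pose just before it. camera_model takes no time and is no camera call.
- finish_job(): hands the job in; it is judged then, once.
The state is a dict: "time_s": time; "joint_pos": joint angles; "dq": joint speeds; "effort": joint torques, N m; "tcp_pos": TCP position; "ee_rot": TCP orientation; "ft_force": force on the tool from outside, world axes, zero at the start; "torque": the same for the moment, N m; "width": finger opening in mm; "grip_force": force on a finger pad.
Only numpy, scipy, OpenCV 4.12 (cv2) and the standard library are available. Lean on these libraries where they do the work, as an engineer would, in place of code of your own. Each camera call takes 0.05 s, during which the arm holds its last target. There are 200 camera calls.

## Working session

There is one attempt and no reset: what is moved stays moved. The work goes in short steps, Python scripts to look and compute and a tool call to move; the robot and the scene stay as the last step left them, time stands still between calls to the robot, and variables do not carry over. Pictures are saved under pics/ and viewed, at most 10 in all, crops included, and the job is handed in when it is done.

Besides the shell and the picture viewer there is one more tool, called after "Emit:" by a JSON object that holds its "method" and its "body". play_rows: Moves the arm, as the interface text tells. Its arguments: {"type":"object","properties":{"series":{"type":"array","items":{"type":"object","properties":{"slide":{"type":"array","items":{"type":"number"}},"turn":{"type":"array","items":{"type":"number"}},"claw":{"type":"number"}}}}},"required":["series"]}

```bash
mkdir -p pics
cat > h.py <<'E'
import numpy as np, cv2
from plant import *
np.set_printoptions(precision=2,suppress=True)
from scipy.spatial.transform import Rotation as R
def save(n,name):
    p,d=snapshot(n); cv2.imwrite(f'pics/{name}.png',p[:,:,::-1]); np.save(f'pics/{name}.npy',d); return p,d
def cam(n,st=None):
    m=camera_model(n); K=np.array(m['K']); D=np.array(m['dist'])
    if n=='wrist':
        T=np.eye(4); q=st['ee_rot']; T[:3,:3]=R.from_quat([q[1],q[2],q[3],q[0]]).as_matrix(); T[:3,3]=st['tcp_pos']
        C=T@np.array(m['tool_from_camera'])
    else: C=np.linalg.inv(np.array(m['world_to_cam']))
    return K,D,C
def rays(c,uv):
    K,D,C=c; u=cv2.undistortPoints(np.array(uv,float).reshape(-1,1,2),K,D).reshape(-1,2)
    return C[:3,3],np.c_[u,np.ones(len(u))]@C[:3,:3].T
def onplane(c,uv,z):
    o,d=rays(c,uv); return o+d*((z-o[2])/d[:,2])[:,None]
def bydepth(c,uv,d):
    o,r=rays(c,uv); return o+r*np.array([d[int(v),int(u)] for u,v in uv])[:,None]
def cloud(c,d):
    v,u=np.nonzero(d>0); return np.c_[u,v],bydepth(c,np.c_[u,v],d)
E
python3 - <<'E'
from h import *
s=get_state(); print(s)
for n in('scene','top','wrist'):
    p,d=save(n,n+'0'); print(n,(d>0).mean(),cam(n,s)[2])
E
```

```text
{'time_s': 0.0, 'joint_pos': array([ 0.99,  0.22,  1.61, -0.  ,  1.31, -0.11]), 'dq': array([ 0.,  0., -0.,  0.,  0., -0.]), 'effort': array([ -0.  , -39.69, -30.38,  -0.  ,   0.01,  -0.  ]), 'tcp_pos': array([280.79, 557.45, 229.94]), 'ee_rot': array([-0.  ,  0.23,  0.97, -0.  ]), 'ft_force': array([ 0.07, -0.5 ,  0.38]), 'torque': array([-0.01,  0.05,  0.06]), 'grip_force': 0.0, 'width': 85.15642067667919}
scene 0.99616796875 [[   0.83    0.36   -0.43  923.76]
 [   0.56   -0.54    0.63 -481.65]
 [  -0.     -0.76   -0.65  570.23]
 [   0.      0.      0.      1.  ]]
top 0.996 [[  0.03  -1.     0.08 508.12]
 [ -1.    -0.03   0.01  28.08]
 [ -0.    -0.08  -1.   813.97]
 [  0.     0.     0.     1.  ]]
wrist 0.9960234375 [[  0.45   0.86   0.23 222.34]
 [  0.89  -0.43  -0.12 586.55]
 [ -0.     0.26  -0.97 371.88]
 [  0.     0.     0.     1.  ]]
```

View pics/scene0.png

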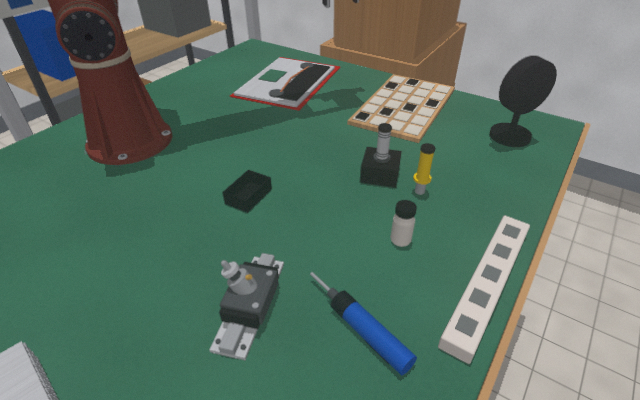

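View pics/top0.png

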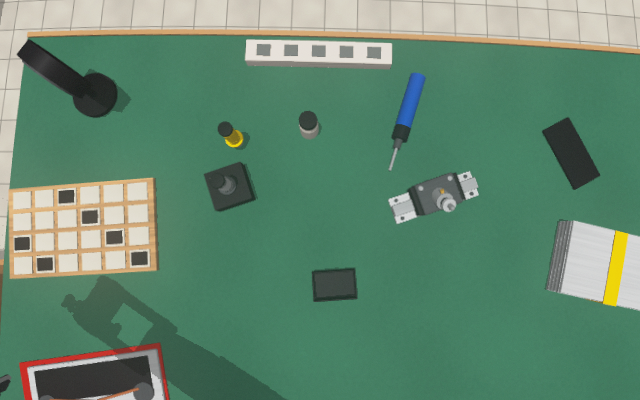

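The scene view shows the stand with the grey gun at about (381,155) and a free-standing yellow look-alike at (425,168). The jig nipple is at (230,268). In the top view these are at (228,185), (232,134) and (447,203). The grey-barrelled gun in the black stand is the one meant, because the description gives an aluminium barrel and a stand. I'll confirm it in one crop.

Run:
```python
from h import *
a=cv2.imread('pics/scene0.png');b=cv2.imread('pics/top0.png')
f=lambda i,x,y:cv2.resize(i[y:y+90,x:x+120],None,fx=3.3,fy=3.3,interpolation=cv2.INTER_CUBIC)
cv2.imwrite('pics/crop1.png',np.vstack([np.hstack([f(a,345,110),f(a,190,235)]),np.hstack([f(b,180,115),f(b,385,155)])]))
# clouds
for n in('scene','top'):
    c=cam(n); d=np.load(f'pics/{n}0.npy'); uv,P=cloud(c,d); im=(a if n=='scene' else b)[uv[:,1],uv[:,0]]
    for nm,box in(('gun',(345,110,412,190) if n=='scene' else (195,155,260,212)),('nip',(205,250,290,345) if n=='scene' else (385,165,480,225))):
        m=(uv[:,0]>box[0])&(uv[:,0]<box[2])&(uv[:,1]>box[1])&(uv[:,1]<box[3])
        p=P[m]; print(n,nm)
        for z0,z1 in((-5,5),(35,42),(43,50),(50,58),(58,70),(70,80),(80,90),(90,100),(100,110),(110,118),(118,123),(123,130)):
            q=p[(p[:,2]>z0)&(p[:,2]<z1)]
            if len(q)>3: print(z0,z1,len(q),q.mean(0),q.min(0),q.max(0))
```

```text
scene gun
-5 5 2452 [551.97 286.08  -0.87] [376.56 138.48  -4.51] [681.72 456.16   4.99]
35 42 115 [611.64 191.46  38.73] [563.94 173.33  35.05] [650.49 262.59  41.99]
43 50 545 [602.62 220.13  44.61] [548.8  174.17  43.  ] [649.78 274.1   49.96]
50 58 59 [603.76 217.36  52.58] [581.98 206.22  50.05] [616.81 233.19  57.92]
58 70 59 [602.29 217.33  63.63] [586.22 212.24  58.01] [612.87 231.36  69.91]
70 80 48 [603.57 217.9   75.08] [590.19 211.33  70.16] [612.74 230.78  79.94]
80 90 47 [602.81 216.86  85.09] [588.49 210.6   80.05] [612.59 226.27  89.96]
90 100 49 [603.32 217.58  94.68] [587.05 212.9   90.24] [612.06 229.77  99.92]
100 110 52 [603.11 216.78 105.15] [590.4  211.44 100.15] [612.54 227.93 109.95]
110 118 38 [603.63 217.93 113.68] [588.85 211.21 110.23] [612.44 230.02 117.73]
118 123 28 [602.62 216.41 120.65] [589.58 211.58 118.26] [612.51 230.73 122.88]
123 130 83 [599.75 224.79 124.97] [584.83 210.7  123.07] [613.42 239.79 127.35]
scene nip
-5 5 3778 [ 577.92 -193.99   -0.67] [ 444.97 -299.1    -4.42] [690.14 -77.18   4.94]
35 42 333 [ 613.07 -231.07   39.79] [ 552.36 -2
[... 1535 characters left out ...]
5 5 2950 [ 597.55 -203.48   -0.47] [ 531.11 -310.08   -4.8 ] [ 663.83 -103.61    4.98]
35 42 142 [ 589.86 -191.64   40.68] [ 552.11 -261.87   35.88] [ 639.08 -145.09   42.  ]
43 50 996 [ 598.4  -199.53   46.97] [ 552.37 -258.69   43.01] [ 638.86 -146.7    49.93]
50 58 74 [ 597.61 -198.96   52.62] [ 558.06 -248.     50.08] [ 635.32 -161.1    57.88]
58 70 110 [ 583.29 -201.94   65.13] [ 564.47 -226.     58.06] [ 601.66 -191.04   69.97]
70 80 98 [ 583.1  -207.33   73.72] [ 559.21 -227.46   70.04] [ 601.38 -193.94   79.85]
80 90 102 [ 572.87 -211.53   85.12] [ 560.98 -227.23   80.07] [ 582.63 -199.95   89.87]
90 100 27 [ 565.25 -215.73   94.55] [ 560.43 -220.81   90.02] [ 577.91 -211.81   97.85]
```

View pics/crop1.png

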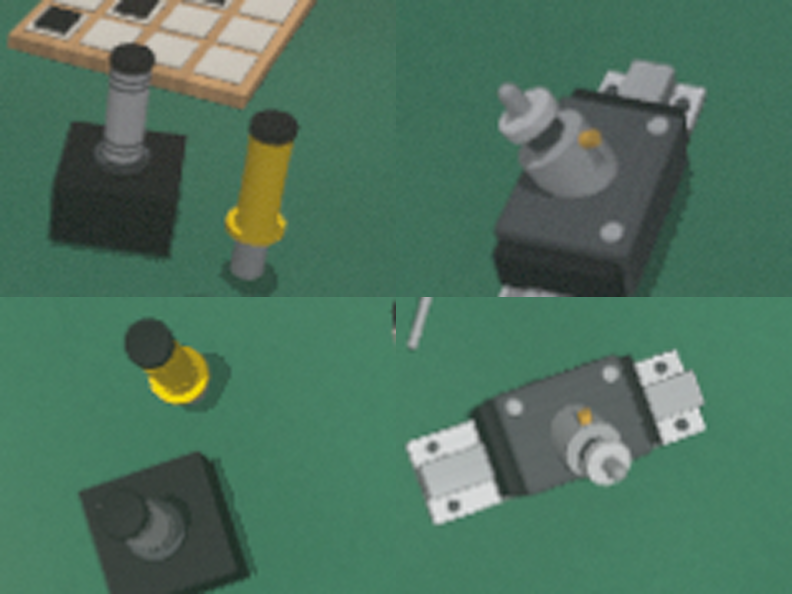

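The crop confirms it: the grey-barrelled gun with the black cap is in the black stand, and the yellow one stands free beside it. The nipple with its white collar leans to the robot's side. Both views put the gun axis at about (599, 226), with the cap top at 126 mm (expected 126) and the stand top at 45 mm. Next I'll move above it and check with the wrist camera.

Emit:
{"method": "play_rows", "body": {"series": [{"slide": [0.04, -0.041, 0], "turn": [0, 0, 0], "claw": -0.2}, {"slide": [0.08, -0.083, 0], "turn": [0, 0, 0], "claw": -0.2}, {"slide": [0.12, -0.124, 0], "turn": [0, 0, 0], "claw": -0.2}, {"slide": [0.16, -0.166, 0], "turn": [0, 0, 0], "claw": -0.2}, {"slide": [0.2, -0.207, 0], "turn": [0, 0, 0], "claw": -0.2}, {"slide": [0.24, -0.249, 0], "turn": [0, 0, 0], "claw": -0.2}, {"slide": [0.28, -0.29, 0], "turn": [0, 0, 0], "claw": -0.2}, {"slide": [0.318, -0.331, 0], "turn": [0, 0, 0], "claw": -0.2}]}}

```text
time_s: 1.15
tcp_pos: [600.2, 225.6, 230.9]
ee_rot: [-0.0, 0.231, 0.973, -0.0]
ft_force: [0.8, 0.4, 0.3]
width: 51.3
grip_force: 0.0
```

Run:
```python
from h import *
s=get_state(); p,d=save('wrist','w1'); c=cam('wrist',s); print(s['time_s'],s['tcp_pos'],s['ee_rot'],s['joint_pos'],s['width'],c[2][:3,3])
uv,P=cloud(c,d)
for z0,z1 in((43,47),(49,53),(60,75),(75,90),(90,110),(122,130)):
    m=(P[:,2]>z0)&(P[:,2]<z1)&(np.hypot(P[:,0]-599,P[:,1]-226)<(60 if z1<48 else 25)); q=P[m]
    if len(q)>5:
        o,r=cv2.minEnclosingCircle(q[:,:2].astype(np.float32)); print(z0,len(q),q.mean(0),o,r,cv2.minAreaRect(q[:,:2].astype(np.float32)))
```

```text
1.15 [600.19 225.59 230.89] [-0.    0.23  0.97 -0.  ] [ 0.25  0.25  1.57  0.    1.32 -0.85] 51.26443010467345 [541.63 254.41 372.85]
43 3720 [594.35 229.57  44.44] (599.3441772460938, 227.88462829589844) 56.13030242919922 ((599.39990234375, 227.70791625976562), (80.16417694091797, 79.99345397949219), 20.40509605407715)
49 293 [591.73 231.05  50.43] (599.0274658203125, 227.8805694580078) 18.765342712402344 ((594.52001953125, 230.19969177246094), (36.430870056152344, 26.52446174621582), 64.6732406616211)
60 61 [590.04 232.74  68.08] (596.605712890625, 228.7424774169922) 12.90612506866455 ((591.7205200195312, 230.39712524414062), (25.81097412109375, 10.55129337310791), 71.28814697265625)
75 61 [589.3  232.    82.91] (594.5599365234375, 229.53411865234375) 11.97178840637207 ((590.7659301757812, 230.94908142089844), (23.943378448486328, 8.098753929138184), 69.54790496826172)
90 92 [589.34 232.65  99.67] (595.0339965820312, 229.82528686523438) 12.06517505645752 ((591.2619018554688, 231.67869567871094), (24.130151748657227, 8.40566635131836), 63.83304214477539)
122 892 [598.55 228.07 125.24] (599.034423828125, 227.99331665039062) 14.360692977905273 ((598.8544921875, 228.16470336914062), (27.499492645263672, 28.014915466308594), 62.605655670166016)
```

View pics/w1.png

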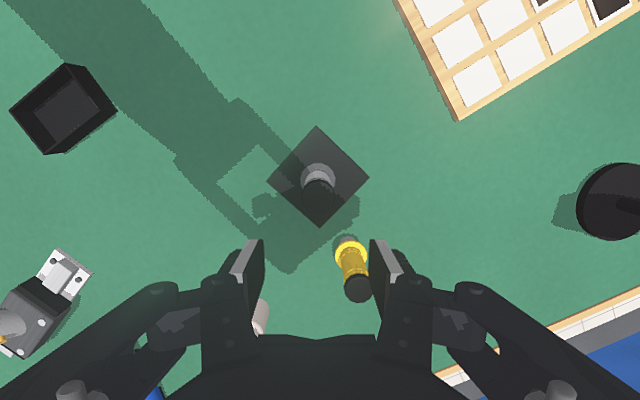

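The wrist view shows the gun in its stand at about (318,180). The yellow one, at (352,270), lies off the side of the gripper, outside the finger path. The wrist camera puts the gun axis at (599, 228), with the cap at 125 mm and the stand at 44.5 mm. Now I'll descend and grip.

Emit:
{"method": "play_rows", "body": {"series": [{"slide": [-0.001, 0.002, -0.03], "turn": [0, 0, 0], "claw": -0.2}, {"slide": [-0.001, 0.002, -0.06], "turn": [0, 0, 0], "claw": -0.2}, {"slide": [-0.001, 0.002, -0.095], "turn": [0, 0, 0], "claw": -0.2}, {"slide": [-0.001, 0.002, -0.13], "turn": [0, 0, 0], "claw": -0.2}, {"slide": [-0.001, 0.002, -0.163], "turn": [0, 0, 0], "claw": -0.2}, {"slide": [-0.001, 0.002, -0.163], "turn": [0, 0, 0], "claw": -0.2}, {"slide": [-0.001, 0.002, -0.163], "turn": [0, 0, 0], "claw": 0.6}, {"slide": [-0.001, 0.002, -0.163], "turn": [0, 0, 0], "claw": 1}]}}

```text
time_s: 2.2
tcp_pos: [599.7, 229.6, 70.4]
ee_rot: [0.001, 0.231, 0.973, 0.001]
ft_force: [-0.3, 0.5, 2.7]
width: 24.9
grip_force: 59.0
```

Emit:
{"method": "play_rows", "body": {"series": [{"slide": [0, 0, 0], "turn": [0, 0, 0], "claw": 1}, {"slide": [0, 0, 0], "turn": [0, 0, 0], "claw": 1}, {"slide": [0, 0, 0], "turn": [0, 0, 0], "claw": 1}, {"slide": [0, 0, 0.03], "turn": [0, 0, 0], "claw": 1}, {"slide": [0, 0, 0.06], "turn": [0, 0, 0], "claw": 1}, {"slide": [0, 0, 0.09], "turn": [0, 0, 0], "claw": 1}, {"slide": [0, 0, 0.13], "turn": [0, 0, 0], "claw": 1}, {"slide": [0, 0, 0.17], "turn": [0, 0, 0], "claw": 1}]}}

```text
time_s: 3.2
tcp_pos: [597.1, 228.9, 237.8]
ee_rot: [-0.001, 0.231, 0.973, -0.001]
ft_force: [0.1, -0.7, -2.0]
width: 24.7
grip_force: 59.8
```

The gun is gripped (59 N) and lifted. Next I'll carry it to a pre-approach pose beside the nipple, tilted 30° towards it.

Emit:
{"method": "play_rows", "body": {"series": [{"slide": [-0.012, -0.058, 0], "turn": [0.0, 0.0, 0], "claw": 1}, {"slide": [-0.024, -0.116, 0], "turn": [0.03, -0.08, 0], "claw": 1}, {"slide": [-0.036, -0.174, 0], "turn": [0.06, -0.16, 0], "claw": 1}, {"slide": [-0.048, -0.232, 0], "turn": [0.09, -0.24, 0], "claw": 1}, {"slide": [-0.06, -0.29, 0], "turn": [0.12, -0.32, 0], "claw": 1}, {"slide": [-0.072, -0.348, 0], "turn": [0.15, -0.41, 0], "claw": 1}, {"slide": [-0.082, -0.406, -0.01], "turn": [0.18, -0.49, 0], "claw": 1}, {"slide": [-0.09, -0.464, -0.02], "turn": [0.18, -0.49, 0], "claw": 1}]}}

```text
time_s: 4.2
tcp_pos: [505.3, -235.9, 216.1]
ee_rot: [0.214, 0.225, 0.94, 0.143]
ft_force: [1.2, -0.5, -2.7]
width: 24.6
grip_force: 60.3
```

Run:
```python
from h import *
s=get_state(); print(s['time_s'],s['tcp_pos'],s['ee_rot'],s['joint_pos'],s['width'],s['ft_force'])
q=s['ee_rot'];print(R.from_quat([q[1],q[2],q[3],q[0]]).as_matrix())
for n in('wrist','scene','top'): p,d=save(n,n+'2')
f=lambda n,x,y,w,h,k:cv2.resize(cv2.imread(f'pics/{n}2.png')[y:y+h,x:x+w],None,fx=k,fy=k,interpolation=cv2.INTER_CUBIC)
cv2.imwrite('pics/crop2.png',np.hstack([f('wrist',200,100,240,200,1.5)[:300],f('scene',170,200,120,100,3)]))
```

```text
4.2 [ 505.31 -235.9   216.14] [0.21 0.22 0.94 0.14] [-0.82 -0.08  2.03  0.56  1.04 -2.18] 24.56391860278933 [ 1.2  -0.46 -2.73]
[[-0.81  0.36  0.47]
 [ 0.48  0.86  0.17]
 [-0.34  0.37 -0.87]]
```

View pics/crop2.png

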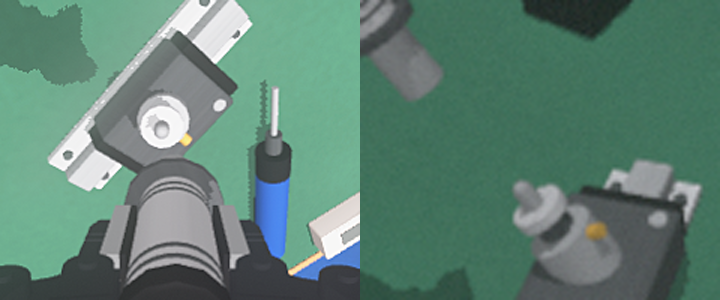

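The wrist view shows the nipple nearly end-on: tip at about (308,186) and the collar around it, ahead of the gun's flange. The scene view shows the steel coupler at about (307,228) and the nipple tip at (225,265). Next I'll fit the axes from the point clouds of all three views.

```bash
cat > fit.py <<'E'
from h import *
from scipy.optimize import least_squares
def axisfit(P,r,p0,n0,slab=None):
    # robust cylinder fit of radius r, axis through p0+(a,b) in plane normal n0, direction n0+tilt
    n0=n0/np.linalg.norm(n0); e1=np.cross(n0,[0,1,0]); e1/=np.linalg.norm(e1); e2=np.cross(n0,e1)
    def un(x): n=n0+x[2]*e1+x[3]*e2; return p0+x[0]*e1+x[1]*e2,n/np.linalg.norm(n)
    def f(x):
        p,n=un(x); v=P-p; return np.linalg.norm(v-np.outer(v@n,n),axis=1)-r
    s=least_squares(f,[0,0,0,0],loss='soft_l1',f_scale=0.7); return (*un(s.x),np.sqrt(np.median(s.fun**2)))
E
python3 - <<'E'
from fit import *
s=get_state(); 
n0=np.array([-.47,-.17,.866]); tip0=np.array([564,-219.,97])
q=s['ee_rot']; zt=R.from_quat([q[1],q[2],q[3],q[0]]).as_matrix()[:,2]; g0=-zt; tcp=s['tcp_pos']; grip=tcp-19*zt
for n in('wrist','scene','top'):
    c=cam(n,s if n=='wrist' else None); d=np.load(f'pics/{n}2.npy'); uv,P=cloud(c,d)
    print('==',n)
    # block top
    m=(abs(P[:,2]-48)<2)&(np.hypot(P[:,0]-600,P[:,1]+205)<65); r=cv2.minAreaRect(P[m][:,:2].astype(np.float32)); print('block',m.sum(),np.median(P[m][:,2]),r)
    v=P-tip0; t=v@n0; rad=np.linalg.norm(v-np.outer(t,n0),axis=1)
    m=(rad<9)&(t>-14)&(t<6); 
    if m.sum()>20:
        print('post',m.sum(),axisfit(P[m],5,tip0,n0),'tmax',np.percentile(t[m],[95,100]), P[m][t[m]>np.percentile(t[m],90)].mean(0))
    m=(rad<19)&(rad>5.5)&(t>-19)&(t<-12)
    Q=P[m]
    if len(Q)>30:
        ce=np.median(Q,0)
        for _ in range(5):
            u,S,V=np.linalg.svd(Q-Q.mean(0)); nn=V[2]*np.sign(V[2][2]); dd=(Q-Q.mean(0))@nn; Q=Q[abs(dd)<2*dd.std()+.3]
        e1=V[0];e2=V[1];xy=np.c_[(Q-Q.mean(0))@e1,(Q-Q.mean(0))@e2].astype(np.float32); o,rr=cv2.minEnclosingCircle(xy)
        print('collar',len(Q),nn,'ctr',Q.mean(0)+o[0]*e1+o[1]*e2,rr,dd.std())
    # gun coupler
    v=P-grip; t=v@g0; rad=np.linalg.norm(v-np.outer(t,g0),axis=1)
    m=(rad<16)&(t<-44)&(t>-82); print('gun pts',m.sum())
    if m.sum()>20: print(axisfit(P[m],11,grip-60*g0,g0),'tmin',np.percentile(t[m],[0,3]))
print('tool axis',g0,'grip',grip)
E
```

```text
== wrist
block 2228 47.89573684690353 ((596.008544921875, -207.28103637695312), (65.90150451660156, 82.12063598632812), 20.812345504760742)
post 135 (array([ 562.59, -222.87,   95.48]), array([-0.5 , -0.48,  0.72]), np.float64(1.0977073339979153)) tmax [1.63 2.06] [ 561.3  -219.95   97.28]
collar 480 [-0.47 -0.17  0.86] ctr [ 569.6  -217.19   83.36] 13.740044593811035 0.6266166316469093
gun pts 33
(array([ 525.65, -229.89,  181.01]), array([-0.47, -0.07,  0.88]), np.float64(0.11942158552793103)) tmin [-78.46 -77.61]
== scene
block 1164 47.342316277263535 ((597.4048461914062, -206.79083251953125), (65.28370666503906, 83.97906494140625), 20.196470260620117)
post 60 (array([ 561.24, -218.98,   95.5 ]), array([-0.54, -0.16,  0.82]), np.float64(0.667413147227109)) tmax [0.49 1.16] [ 563.55 -220.26   97.15]
collar 112 [-0.43 -0.2   0.88] ctr [ 570.07 -217.06   82.82] 14.12465763092041 0.8875752046782748
gun pts 194
(array([ 524.38, -239.15,  178.5 ]), array([-0.44, -0.21,  0.87]), np.float64(0.5105565107113655)) tmin [-77.6 -76.3]
== top
block 763 47.677670683378096 ((595.1781616210938, -204.04296875), (65.9273681640625, 84.58199310302734), 20.240459442138672)
post 43 (array([ 558.15, -216.61,   94.29]), array([-0.86,  0.04,  0.52]), np.float64(1.0907053092918861)) tmax [0.3  0.76] [ 562.24 -217.67   96.68]
collar 95 [-0.45 -0.16  0.88] ctr [ 568.82 -214.4    82.85] 13.826974868774414 1.4113045493166507
gun pts 126
(array([ 525.58, -233.51,  180.26]), array([-0.45, -0.15,  0.88]), np.float64(0.41205647467493967)) tmin [-79.62 -77.71]
tool axis [-0.47 -0.17  0.87] grip [ 497.64 -240.68  232.96]
```

The estimates agree. The block angle is 20.3°, so n ≈ (-0.469, -0.173, 0.866), which is the tool's axis. The tip is at about (562, -220, 97), against 97 in the text. Next I'll move to about 15 mm in front of the tip and compare coupler and nipple in the same pictures.

Emit:
{"method": "play_rows", "body": {"series": [{"slide": [-0.003, -0.003, -0.002], "turn": [0, 0, 0], "claw": 1}, {"slide": [-0.005, -0.0065, -0.004], "turn": [0, 0, 0], "claw": 1}, {"slide": [0.001, -0.004, -0.016], "turn": [0, 0, 0], "claw": 1}, {"slide": [0.009, -0.001, -0.03], "turn": [0, 0, 0], "claw": 1}, {"slide": [0.016, 0.0015, -0.043], "turn": [0, 0, 0], "claw": 1}, {"slide": [0.022, 0.0035, -0.055], "turn": [0, 0, 0], "claw": 1}, {"slide": [0.022, 0.0035, -0.055], "turn": [0, 0, 0], "claw": 1}, {"slide": [0.022, 0.0035, -0.055], "turn": [0, 0, 0], "claw": 1}]}}

```text
time_s: 5.35
tcp_pos: [530.5, -231.5, 163.4]
ee_rot: [0.215, 0.223, 0.94, 0.143]
ft_force: [0.3, -0.1, -1.7]
width: 24.6
grip_force: 60.4
```

```bash
cat > view.py <<'E'
from h import *
import sys
t=sys.argv[1]; s=get_state(); print(s['time_s'],s['tcp_pos'],s['joint_pos'],s['ft_force'],s['grip_force'])
q=s['ee_rot']; M=R.from_quat([q[1],q[2],q[3],q[0]]).as_matrix(); zt=M[:,2]; print('tool',-zt,M[:,0],M[:,1])
mouth=s['tcp_pos']+58.5*zt; n=np.array([-.469,-.173,.866]); tip=np.array([562.1,-219.7,97]); print('mouth',mouth,'rel tip',mouth-tip)
def crop(nm,w=60):
    c=cam(nm); p,d=save(nm,nm+t); im=p[:,:,::-1].copy()
    W=np.linalg.inv(c[2]); pr=lambda X:cv2.projectPoints(np.array([X],float),cv2.Rodrigues(W[:3,:3])[0],W[:3,3],c[0],c[1])[0].ravel()
    o=pr(tip+10*n).astype(int)-w//2; k=390/w
    im=cv2.resize(im[o[1]:o[1]+w,o[0]:o[0]+w],(390,390),interpolation=cv2.INTER_CUBIC)
    for a,b,col in((mouth,mouth-30*zt,(0,0,255)),(tip,tip-16*n,(255,0,0))):
        A,B=[(k*(pr(x)-o+.5)).astype(int) for x in(a,b)]; print(nm,pr(a),pr(b)); cv2.line(im,tuple(map(int,A)),tuple(map(int,B)),col,1)
    return im,o
a,oa=crop('scene');b,ob=crop('top'); print(oa,ob)
cv2.imwrite(f'pics/crop{t}.png',np.hstack([a,b]))
E
python3 view.py 3
```

```text
5.35 [ 530.45 -231.49  163.4 ] [-0.78  0.03  2.04  0.6   0.92 -2.22] [ 0.29 -0.07 -1.69] 60.356257259845734
tool [-0.47 -0.17  0.87] [-0.81  0.48 -0.34] [0.36 0.86 0.36]
mouth [ 557.84 -221.44  112.69] rel tip [-4.26 -1.74 15.69]
scene [216.98 253.66] [204.45 239.53]
scene [221.58 261.25] [227.9  268.32]
top [457.88 209.85] [465.75 216.85]
top [454.1  208.09] [450.28 204.67]
[187 226] [426 180]
```

View pics/crop3.png

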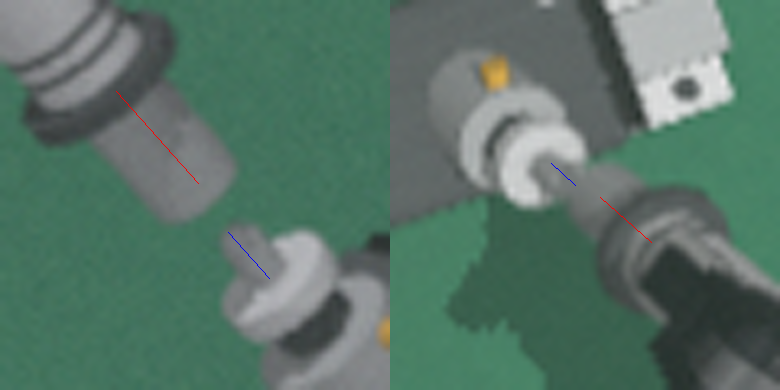

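In the scene view (left), the coupler's centre line extends through (200,188) to (239,232) and the nipple tip sits at (238,232), so they are aligned within about 1 mm. The top view (right) suggests roughly 1 mm of offset. I'll measure the silhouettes numerically.

```bash
cat > prof.py <<'E'
from h import *
import sys
from scipy.ndimage import map_coordinates
t=sys.argv[1]; s=get_state(); q=s['ee_rot']; zt=R.from_quat([q[1],q[2],q[3],q[0]]).as_matrix()[:,2]
n=np.array([-.469,-.173,.866]); tip=np.array([562.1,-219.7,97]); mouth=s['tcp_pos']+58.5*zt
for nm in('scene','top'):
    c=cam(nm); W=np.linalg.inv(c[2]); pr=lambda X:cv2.projectPoints(np.array([X],float),cv2.Rodrigues(W[:3,:3])[0],W[:3,3],c[0],c[1])[0].ravel()
    hsv=cv2.cvtColor(cv2.imread(f'pics/{nm}{t}.png'),cv2.COLOR_BGR2HSV)[:,:,1].astype(float)
    view=c[2][:3,3]-tip
    for lab,base,ax,sts in(('post',tip,-n,(1,3,5,7,9,11)),('coup',mouth,-zt,(2,5,8,12,16,20,24,28))):
        e=np.cross(ax if lab=='coup' else n,view); e/=np.linalg.norm(e)
        for st in sts:
            X=base+st*ax; w=np.arange(-18,18.1,.25); uv=np.array([pr(X+k*e) for k in w]); S=map_coordinates(hsv,[uv[:,1],uv[:,0]],order=1)
            th=60; i0=len(w)//2; i=i0
            while i<len(w)-1 and S[i]<th:i+=1
            j=i0
            while j>0 and S[j]<th:j-=1
            print(nm,lab,st,'c %.2f wid %.2f'%((w[i]+w[j])/2,w[i]-w[j]),S[i0].round(),S[[0,-1]].round())
    print(nm,'e',e)
E
python3 prof.py 3
```

```text
scene post 1 c 0.62 wid 7.25 14.0 [106. 108.]
scene post 3 c 0.88 wid 9.75 11.0 [107. 107.]
scene post 5 c 0.75 wid 10.50 11.0 [103. 109.]
scene post 7 c 0.88 wid 10.75 11.0 [105. 107.]
scene post 9 c 1.50 wid 13.00 11.0 [108. 106.]
scene post 11 c 1.25 wid 21.50 11.0 [108. 111.]
scene coup 2 c -0.88 wid 22.25 9.0 [107. 104.]
scene coup 5 c -0.62 wid 22.25 14.0 [107. 105.]
scene coup 8 c -0.62 wid 22.25 8.0 [109. 106.]
scene coup 12 c -0.62 wid 21.75 5.0 [106. 107.]
scene coup 16 c -0.75 wid 21.50 11.0 [109. 111.]
scene coup 20 c -0.62 wid 22.25 10.0 [107. 106.]
scene coup 24 c -0.75 wid 22.00 12.0 [109. 106.]
scene coup 28 c -0.38 wid 30.75 21.0 [ 98. 105.]
scene e [0.25 0.92 0.32]
top post 1 c -0.62 wid 16.75 11.0 [ 23. 104.]
top post 3 c 1.00 wid 19.50 11.0 [ 20. 103.]
top post 5 c -2.62 wid 30.75 10.0 [ 19. 101.]
top post 7 c -2.12 wid 31.75 10.0 [ 17. 101.]
top post 9 c -1.62 wid 32.75 10.0 [ 16. 101.]
top post 11 c -1.12 wid 33.75 9.0 [ 17. 100.]
top coup 2 c 0.25 wid 22.00 7.0 [111. 100.]
top coup 5 c 0.25 wid 22.00 11.0 [112. 105.]
top coup 8 c 0.12 wid 21.75 15.0 [111. 102.]
top coup 12 c 0.25 wid 21.50 21.0 [113. 102.]
top coup 16 c 0.38 wid 25.25 20.0 [114. 101.]
top coup 20 c 0.12 wid 30.25 14.0 [112.  97.]
top coup 24 c 0.12 wid 33.75 8.0 [99. 83.]
top coup 28 c 0.00 wid 36.00 11.0 [65. 60.]
top e [-0.73  0.63 -0.27]
```

Run:
```python
from h import *
from scipy.ndimage import map_coordinates
n=np.array([-.469,-.173,.866]); tip=np.array([562.1,-219.7,97])
c=cam('top'); W=np.linalg.inv(c[2]); pr=lambda X:cv2.projectPoints(np.array([X],float),cv2.Rodrigues(W[:3,:3])[0],W[:3,3],c[0],c[1])[0].ravel()
e=np.cross(n,c[2][:3,3]-tip); e/=np.linalg.norm(e)
w=np.arange(-22,22.1,1)
for f in('top0','top2','top3'):
    im=cv2.imread(f'pics/{f}.png'); g=cv2.cvtColor(im,cv2.COLOR_BGR2GRAY).astype(float)
    print(f,w.astype(int))
    for st in (2,4,6,8,14,16,20):
        uv=np.array([pr(tip-st*n+k*e) for k in w]); print(st,map_coordinates(g,[uv[:,1],uv[:,0]],order=1).astype(int))
```

```text
top0 [-22 -21 -20 -19 -18 -17 -16 -15 -14 -13 -12 -11 -10  -9  -8  -7  -6  -5
  -4  -3  -2  -1   0   1   2   3   4   5   6   7   8   9  10  11  12  13
  14  15  16  17  18  19  20  21  22]
2 [ 82  91  98  94  91  90  91  90  93  93  92  92  93  96 110 120 128 143
 156 149 143 146 151 158 158 153 147 141 137 134 140 143 132 119 115 111
 105 106 106 105 104 104 104 104 104]
4 [ 85  94  95  94  93  93  93  92  90  90  89  88  94 109 123 139 159 174
 168 160 154 153 158 162 164 159 148 139 137 148 158 161 161 148 133 122
 115 106 104 104 105 104 103 103 104]
6 [ 86  93  95  95  94  94  94  94  92  91  90  94 104 119 144 166 180 180
 175 163 150 149 155 159 160 156 147 136 131 143 162 171 172 171 156 139
 120 111 106 105 106 105 104 104 103]
8 [ 89  94  95  95  95  95  94  95  94  93  94 100 117 144 169 182 188 188
 175 160 147 141 146 151 151 147 140 130 123 126 146 168 182 181 173 154
 133 115 111 108 106 105 105 104 103]
14 [ 96  96  96  97  97  96  96  96  97 106 127 154 174 190 193 194 194 188
 175 157 142 131 127 128 127 124 119 114 124 145 170 184 194 195 196 197
 179 157 133 116 1
[... 2681 characters left out ...]
 103 121 149 168 173 170 160
 141 128 121 119 121 124 130 133 128 122 120 126 136 151 166 169 162 142
 118  95  89  83  82  83  82  82  81]
14 [ 98  98  97  98  98  97  97  98 100 110 130 158 179 195 199 200 200 191
 175 157 143 134 131 132 131 128 123 118 128 149 175 190 199 201 202 202
 180 152 122  98  86  83  82  82  83]
16 [ 98  98  98  98  99  98  98  99 103 111 135 163 188 196 198 198 197 193
 181 163 144 137 133 132 130 128 123 122 127 151 177 198 200 201 201 198
 188 163 128  92  85  82  81  82  82]
20 [ 99  99  99  99  99  99  98  99 103 110 138 168 195 199 201 201 200 199
 189 175 158 149 138 132 133 129 127 134 142 165 184 197 200 200 200 202
 201 179 139 104  87  83  82  82  83]
```

In the top view, the post and collar centre is 2.15 mm off my line. Combining both views, the gun is off laterally by (4.1, -0.9, 2.0) mm, and the wrist and tool estimate gives (4.2, 0.4, 2.3). I'll correct that, advance 8 mm and check again.

Emit:
{"method": "play_rows", "body": {"series": [{"slide": [-0.002, 0.0004, -0.001], "turn": [0, 0, 0], "claw": 1}, {"slide": [-0.0041, 0.0007, -0.0021], "turn": [0, 0, 0], "claw": 1}, {"slide": [-0.0041, 0.0007, -0.0021], "turn": [0, 0, 0], "claw": 1}, {"slide": [-0.0022, 0.0014, -0.0056], "turn": [0, 0, 0], "claw": 1}, {"slide": [-0.0003, 0.0021, -0.009], "turn": [0, 0, 0], "claw": 1}, {"slide": [-0.0003, 0.0021, -0.009], "turn": [0, 0, 0], "claw": 1}, {"slide": [-0.0003, 0.0021, -0.009], "turn": [0, 0, 0], "claw": 1}, {"slide": [-0.0003, 0.0021, -0.009], "turn": [0, 0, 0], "claw": 1}]}}

```text
time_s: 6.45
tcp_pos: [530.0, -229.3, 154.4]
ee_rot: [0.215, 0.223, 0.94, 0.143]
ft_force: [0.4, -0.2, -2.8]
width: 24.5
grip_force: 60.4
```

```bash
python3 view.py 4; python3 prof.py 4 | grep -v 'top post'
```

```text
6.45 [ 530.02 -229.29  154.39] [-0.78  0.04  2.05  0.61  0.91 -2.23] [ 0.41 -0.15 -2.75] 60.35620478913188
tool [-0.47 -0.17  0.87] [-0.81  0.48 -0.34] [0.36 0.86 0.36]
mouth [ 557.41 -219.24  103.68] rel tip [-4.69  0.46  6.68]
scene [218.83 256.74] [206.49 242.86]
scene [221.58 261.25] [227.9  268.32]
top [455.06 210.33] [462.73 217.27]
top [454.1  208.09] [450.28 204.67]
[187 226] [426 180]
scene post 1 c 0.62 wid 7.25 14.0 [107. 106.]
scene post 3 c 0.75 wid 9.50 11.0 [105. 109.]
scene post 5 c 0.75 wid 10.50 11.0 [103. 108.]
scene post 7 c 0.75 wid 11.00 11.0 [106. 106.]
scene post 9 c 1.38 wid 13.25 13.0 [104. 106.]
scene post 11 c 1.25 wid 22.00 12.0 [106. 109.]
scene coup 2 c -0.88 wid 21.75 11.0 [107. 110.]
scene coup 5 c -1.00 wid 22.00 11.0 [108. 111.]
scene coup 8 c -0.88 wid 22.25 9.0 [108. 112.]
scene coup 12 c -0.75 wid 22.50 13.0 [109. 107.]
scene coup 16 c -0.75 wid 22.00 13.0 [104. 107.]
scene coup 20 c -0.88 wid 21.25 14.0 [111. 105.]
scene coup 24 c -0.88 wid 21.75 16.0 [110. 109.]
scene coup 28 c -0.50 wid 30.50 23.0 [102. 105.]
scene e [0.25 0.92 0.32]
top coup 2 c 0.12 wid 22.25 9.0 [113. 100.]
top coup 5 c 0.12 wid 22.25 11.0 [110.  99.]
top coup 8 c 0.12 wid 22.25 14.0 [108. 102.]
top coup 12 c 0.38 wid 22.25 24.0 [113. 104.]
top coup 16 c 0.38 wid 24.75 20.0 [114. 105.]
top coup 20 c 0.12 wid 29.75 17.0 [108. 101.]
top coup 24 c 0.25 wid 33.50 7.0 [94. 82.]
top coup 28 c -0.25 wid 35.50 12.0 [65. 74.]
top e [-0.73  0.63 -0.27]
```

View pics/crop4.png

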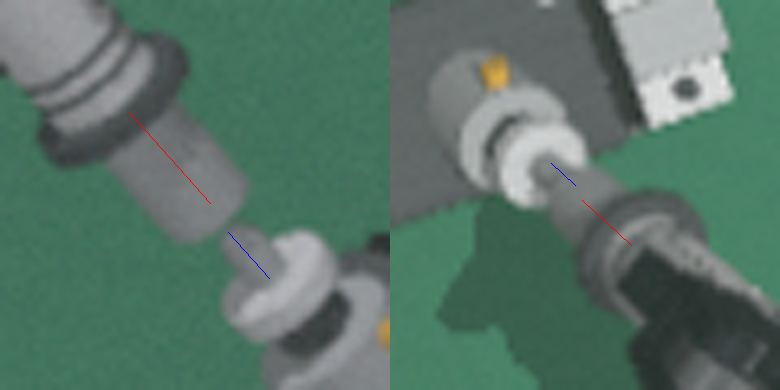

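Both views now agree that the lateral error is below 0.3 mm and the axes are parallel. The mouth is 8 mm above the tip. I'll advance 24 mm along the axis.

Emit:
{"method": "play_rows", "body": {"series": [{"slide": [0.0014, 0.0005, -0.0026], "turn": [0, 0, 0], "claw": 1}, {"slide": [0.0028, 0.001, -0.0052], "turn": [0, 0, 0], "claw": 1}, {"slide": [0.0047, 0.0017, -0.0087], "turn": [0, 0, 0], "claw": 1}, {"slide": [0.0066, 0.0024, -0.0121], "turn": [0, 0, 0], "claw": 1}, {"slide": [0.0085, 0.0031, -0.0156], "turn": [0, 0, 0], "claw": 1}, {"slide": [0.0103, 0.0038, -0.0191], "turn": [0, 0, 0], "claw": 1}, {"slide": [0.0113, 0.0042, -0.0208], "turn": [0, 0, 0], "claw": 1}, {"slide": [0.0113, 0.0042, -0.0208], "turn": [0, 0, 0], "claw": 1}]}}

```text
time_s: 7.55
tcp_pos: [541.2, -225.3, 133.9]
ee_rot: [0.215, 0.223, 0.94, 0.143]
ft_force: [-5.0, -0.4, 2.9]
width: 24.8
grip_force: 60.8
```

The rim has met the collar at about 7.5 N, almost purely axial. I'll push on to the stop.

Emit:
{"method": "play_rows", "body": {"series": [{"slide": [0.0009, 0.0003, -0.0017], "turn": [0, 0, 0], "claw": 1}, {"slide": [0.0019, 0.0007, -0.0035], "turn": [0, 0, 0], "claw": 1}, {"slide": [0.0028, 0.001, -0.0052], "turn": [0, 0, 0], "claw": 1}, {"slide": [0.0038, 0.0014, -0.0069], "turn": [0, 0, 0], "claw": 1}, {"slide": [0.0047, 0.0017, -0.0087], "turn": [0, 0, 0], "claw": 1}, {"slide": [0.0047, 0.0017, -0.0087], "turn": [0, 0, 0], "claw": 1}, {"slide": [0.0047, 0.0017, -0.0087], "turn": [0, 0, 0], "claw": 1}, {"slide": [0.0047, 0.0017, -0.0087], "turn": [0, 0, 0], "claw": 1}]}}

```text
time_s: 8.55
tcp_pos: [545.7, -223.8, 126.3]
ee_rot: [0.215, 0.223, 0.94, 0.142]
ft_force: [-10.8, -0.9, 8.5]
width: 24.6
grip_force: 62.2
```

```bash
python3 view.py 5; python3 prof.py 5 | grep scene
```

```text
8.55 [ 545.65 -223.84  126.26] [-0.74  0.11  2.04  0.63  0.84 -2.24] [-10.82  -0.86   8.52] 62.244073301553726
tool [-0.47 -0.17  0.87] [-0.81  0.48 -0.34] [0.36 0.86 0.36]
mouth [ 573.02 -213.78   75.55] rel tip [ 10.92   5.92 -21.45]
scene [231.72 271.24] [219.96 258.02]
scene [221.58 261.25] [227.9  268.32]
top [447.42 203.18] [454.52 209.57]
top [454.1  208.09] [450.28 204.67]
[187 226] [426 180]
scene post 1 c 0.75 wid 22.00 19.0 [108. 109.]
scene post 3 c 0.50 wid 21.50 12.0 [104. 109.]
scene post 5 c 0.38 wid 21.75 12.0 [103. 105.]
scene post 7 c 0.38 wid 21.75 12.0 [105. 106.]
scene post 9 c 0.38 wid 21.75 11.0 [107. 107.]
scene post 11 c 0.50 wid 22.00 11.0 [108. 113.]
scene coup 2 c -0.38 wid 24.25 10.0 [106. 100.]
scene coup 5 c -0.75 wid 22.00 12.0 [104. 106.]
scene coup 8 c -0.62 wid 22.25 9.0 [106. 108.]
scene coup 12 c -0.75 wid 22.50 13.0 [107. 107.]
scene coup 16 c -0.88 wid 21.75 11.0 [105. 108.]
scene coup 20 c -0.88 wid 21.75 9.0 [104. 111.]
scene coup 24 c -0.62 wid 22.25 21.0 [113. 106.]
scene coup 28 c -0.62 wid 31.75 23.0 [ 93. 111.]
scene e [0.25 0.92 0.32]
```

View pics/crop5.png

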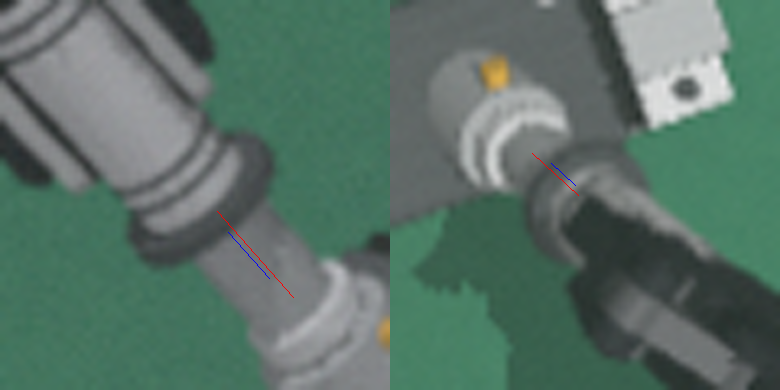

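The coupler is over the nipple. The collar has moved about 9 to 10 mm from first contact, at about 15 N axial. I'll press 2 mm further to see whether it is against the stop.

Emit:
{"method": "play_rows", "body": {"series": [{"slide": [0.0001, 0.0003, -0.0006], "turn": [0, 0, 0], "claw": 1}, {"slide": [0.0004, 0.0006, -0.0019], "turn": [0, 0, 0], "claw": 1}, {"slide": [0.0004, 0.0006, -0.0019], "turn": [0, 0, 0], "claw": 1}, {"slide": [0.0004, 0.0006, -0.0019], "turn": [0, 0, 0], "claw": 1}, {"slide": [0.0004, 0.0006, -0.0019], "turn": [0, 0, 0], "claw": 1}, {"slide": [0.0004, 0.0006, -0.0019], "turn": [0, 0, 0], "claw": 1}, {"slide": [0.0004, 0.0006, -0.0019], "turn": [0, 0, 0], "claw": 1}, {"slide": [0.0004, 0.0006, -0.0019], "turn": [0, 0, 0], "claw": 1}]}}

```text
time_s: 9.65
tcp_pos: [546.1, -224.0, 126.3]
ee_rot: [0.216, 0.222, 0.94, 0.142]
ft_force: [-19.2, -1.5, 19.7]
width: 24.6
grip_force: 63.3
```

```bash
python3 view.py 6
python3 - <<'E'
import cv2,numpy as np
a=[cv2.imread(f'pics/crop{k}.png')[180:390,160:390] for k in(4,5,6)]
cv2.imwrite('pics/crop6b.png',np.hstack(a))
E
```

```text
9.65 [ 546.09 -224.04  126.27] [-0.74  0.11  2.04  0.64  0.84 -2.25] [-19.24  -1.53  19.66] 63.266083993948996
tool [-0.47 -0.17  0.87] [-0.81  0.48 -0.34] [0.36 0.86 0.36]
mouth [ 573.5  -214.     75.58] rel tip [ 11.4    5.7  -21.42]
scene [231.84 271.46] [220.08 258.23]
scene [221.58 261.25] [227.9  268.32]
top [447.54 202.94] [454.64 209.33]
top [454.1  208.09] [450.28 204.67]
[187 226] [426 180]
```

View pics/crop6b.png

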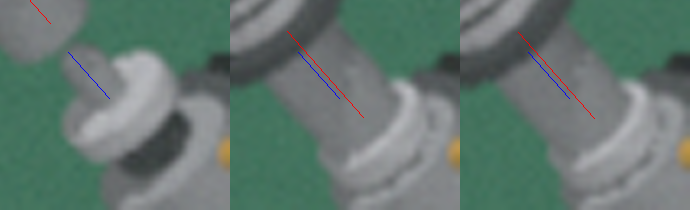

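In the three frames the dark gap under the collar (left) is closed in the last two. The last 2 mm of command moved the tool by only 0.2 mm while the push rose to about 29 N. The collar is therefore at its stop, and the grip holds at 63 N, so I'll hand in.

```bash
python3 -c "
from plant import *
print(finish_job())"
```

```text
the job is handed in; nothing more can be done
None
```

The job is handed in at about 10 s, with the coupler pressed squarely on the nipple, the collar against its stop, and the gun still gripped at about 63 N and pushed at about 29 N; the hand-in returned no verdict.

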